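# Half-open the sprung shutter of a light box

### The arm

A 6-joint arm with a two-finger parallel gripper is mounted at the origin on a cart in front of the work surface, level with it; the furniture and walls round the work are solid. World frame = base frame: x ahead of the robot, y to its left, z up, the work surface at z = 0. Lengths are in m, angles in rad, forces in N, time in s.
With the tool pointing down it reaches from about 0.325 to 0.85 m from the base axis. Payload 4.4 kg.
Tool frame: the origin (TCP) lies on the centre line of the jaws, within the pads' length; the fingertips stand 8 mm ahead of it and the grasp point (between the pads) lies 11 mm behind it; z points along the fingers, y is the line along which they close (so a half turn about z gives the same grasp; the last joint's range is limited). The gripper opens to 94 mm and grips with 3 to 60 N. Pads are 16 mm wide; open, the fingers measure 119 mm over their backs; the gripper's body (75 mm by 177 mm) begins 78 mm behind the grasp point.
Start: joints at [0.963, 0.207, 1.542, -0, 1.393, -0.15], TCP at [0.254, 0.516, 0.213] pointing down, gripper open.
Joint ranges: [-2.73, 2.73], [-0.86, 2.22], [0.23, 2.46], [-1.11, 4.25], [0.08, 2.63], [-2.82, 2.82]. Speed limits (rad/s): [2.79, 2.79, 3.14, 3.14, 3.14, 3.14].

### API

Orientations are given as a unit quaternion [x, y, z, w].
In Python, from plant import * gives the robot as it stands.
- The arm moves only by the tool arm_command, never from a script. Its argument "deltas" is a list of rows, each a list of 5 numbers: the shift along the tool's x, y, z each as a share of 0.4 m, from -1 to 1, then the turn about the tool's z as a share of 360 degrees, from -1 to 1, then the gripper's target within -1 to 1 (shut at 1, half-way at 0, fully open at -1). A call has 1 to 10 rows; each row is the pose to reach, as a shift and turn from the pose commanded when the call began, along the tool's axes at that moment, turning the shorter way round; what a row does not reach only later rows make up. A row lasts 1/8 s, in which the tool goes at most 62.5 mm and 10.7 degrees, less where a joint would pass 70% of its speed; a pose out of reach is approached as far as the arm can. A call with a number of a shift or a turn outside -1 to 1 is refused whole. A call with a gripper value outside its range is refused whole. The fingers move at their own pace and stop on an object; "squeeze" is the grip in N (left out, the last holds). Time passes only in rows, so rows that repeat a pose let the fingers close. It gives the time, the measured TCP pose, the force, the opening and the grip force at its end, in the units of the state.
- read_state(): the state, without advancing time (a new reading comes with each control period).
- get_image(name): name is "scene" or "top"; returns (picture, depth): 480x640x3 uint8, red, green, blue; 480x640 float32, m along the optical axis (not along the pixel's ray), 0 where there is no reading.
- camera_model(name): a dict with "mtx" (3x3 intrinsics, pixels), "k1" (the pictures are not rectified: a ray, as slopes to the right and down, at radius r is drawn at 1 + k1 r^2 times it, then the intrinsics apply), "rvec" (rotation vector, rad) and "tvec" (3), from world to camera coordinates, as OpenCV has them. Camera axes: x right, y down, z forward; pixel columns grow to the right and rows downward; lengths in m; the calibration is good to about 2 mm. A picture is of the moment at which its call begins. camera_model takes no time and is no camera call.
- hand_in(): hands the job in; it is judged then, once.
The state is a dict: "t": time; "joint_pos": joint angles; "qvel": joint speeds; "effort": joint torques, N m; "eef_pos": TCP position; "eef_rot": TCP orientation; "force": force on the tool from outside, world axes, zero at the start; "wrist_torque": the same for the moment, N m; "grip_width": finger opening in m; "finger_force": force on a finger pad.
Only numpy, scipy, OpenCV 4.12 (cv2) and the standard library are available. Lean on these libraries where they do the work, as an engineer would, in place of code of your own. Each camera call takes 0.05 s, during which the arm holds its last target. There are 200 camera calls.

### The job

Pick up the ink knife by its handle and use its blade, not the fingers, to lever up the light box's tight cover at the front lip and swing it back past upright so that it stays open; then lay the knife flat on the bench, clear of the box. Then slide the sprung shutter by its black knob to half its travel (knob's white line at the red half marks), never more than about three quarters open, and keep holding it there: the program finishes while the gripper holds the shutter half open. Leave the other things on the bench where they are.

Things in the scene. Friction and masses are not known exactly. Their poses are not given: they have to be found in the camera images.
- box: Grey light box, fixed, 90 (x) x 180 (y) x 70 mm high, under a flat dark steel cover with a blue panel. Origin: centre of its underside; x points to the back (hinge side), y to the left seen from the robot, z up. Inside its 5 mm walls is a well 80 x 170 mm, deck at z = 30 mm; 5 mm high guide rails run along y at x = -33 and +33 mm. The shutter slides along y over a yellow window.
- slot (a point): Middle of the mouth of the slot for the blade, at box x = -59, y = 0, z = 65 mm: between the cover's lip (underside z = 70 mm) and a dark ledge below it (top z = 60 mm); 10 mm high, 14 mm deep to the front wall (outer face x = -45 mm), 180 mm wide.
- half_mark (a point): Red half mark on top of the front wall, at box x = -42, y = 0, z = 70 mm; two more, at y = 0 on the front rail and inside the back wall.
- cover (a joint): Angle of the cover, rad: 0 shut, 1.57 upright, 2.0 stop (leaning back). Hinge line along the box's y at box x = +45, z = 70.5 mm; the cover is a plate 4 mm thick, 180 mm wide, reaching 106 mm from the hinge. The stiff hinge holds it at any angle; lifting the lip takes about 1.5 N.
- lip (a point): Middle of the front lower edge of the cover's lip (moves with the cover); shut, it lies at box x = -61, y = 0, z = 70.5 mm, overhanging the front wall by 16 mm.
- shutter (a joint): Travel of the shutter (steel plate with a knob), m: 0 shut, 0.018 half, 0.036 fully open; grows toward the box's +y. A spring pulls it shut: 3 N when shut, rising 0.3 N per mm to about 8.4 N at half and 13.8 N fully open.
- knob (a point): Centre of the top of the shutter's black knob: 14 mm (along box y) x 22 mm (along box x), 32 mm tall, its top at box z = 66 mm and its foot at z = 34 mm on the shutter plate. It stands at box x = -18 mm, y = -18 mm when shut, y = 0 at half travel; a white line runs along x on its top.
- knife: Ink knife, loose, 176 mm long, about 90 g, lying flat. Origin: on the underside below the ferrule, where handle and blade meet; x points along the blade, z up. Wooden handle 22 mm wide, 24 mm high, from x = -102 to -2 mm; steel blade 24 mm wide, 2 mm thick, to x = 74 mm, at 12 mm above the underside (half the handle's height).
- knife_tip (a point): Middle of the blade's end, 74 mm ahead of the knife's origin, 12 mm above its underside.
- knife_grip (a point): Place to grip the handle, near the centre of mass: 18 mm behind the knife's origin, 12 mm above its underside; 92 mm behind the blade's end.
- letter_a: Bystander: wooden printing letter block, 48x38x25 mm, origin under its centre.
- letter_b: Bystander: wooden printing letter block, 45x31x25 mm, origin under its centre.
- loupe: Bystander: black round magnifier, 48 mm across, 43 mm high, origin under its centre.
- quoin_key: Bystander: small metal T-shaped key lying flat, 61x111x12 mm, origin under its centre.
Mind the look-alikes: they are no part of the job. What is shaped like the knife but orange or purple is not meant.

How it is judged:
On the way, in this order (a step that is already met when the one before it is completed fails the run):
1. the knife's blade lifts the cover (contact force between knife and cover above 0.2 N and value of joint cover above 0.1 rad and height (world z) of knife above 0.03 m), for 0.1 s.
2. the cover stands open past upright (over 1.65 rad) (value of joint cover above 1.65 rad), for 0.2 s.
3. the knife is laid flat on the bench and released, the cover still open (height (world z) of knife below 0.012 m and angle between knife's own z axis and vertical below 0.2 rad and contact force between the fingers and knife below 0.1 N and value of joint cover above 1.65 rad), for 0.2 s.
At the end, for the whole second after the job is handed in: The fingers still press on the shutter's knob (over 3 N) and hold it still at half travel, 13 to 23 mm of 36; the cover is open past upright (over 1.65 rad); the knife lies flat, released and at rest on the bench, touching neither box nor shutter (all of step 3 and value of joint shutter between 0.013 and 0.023 m and velocity of joint shutter between -0.01 and 0.01 m/s and contact force between the fingers and shutter above 3 N and contact force between knife and shutter below 0.1 N and contact force between knife and box below 0.1 N and linear speed of knife below 0.02 m/s); the arm keeps its last pose, push and grip.
It fails at once if the cover is touched with the fingers (over 1 N) (contact force between the fingers and cover above 1 N).
It fails at once if the shutter is opened beyond 30 mm of its 36 mm (value of joint shutter above 0.03 m).
It fails at once if the knife pushes the shutter (contact force between knife and shutter above 1 N).
It fails at once if a bystander is moved by over 20 mm (distance of any of letter_a, letter_b, loupe, quoin_key from where it was at the start of the episode above 0.02 m).
It also fails if it takes over 58 s, if anything falls off the work surface, if the arm or the gripper's body presses on something with over 40 N, if the wrist force passes 120 N, or if a joint passes its speed limit or range.

## Working session

There is one attempt and no reset: what is moved stays moved. The work goes in short steps, Python scripts to look and compute and a tool call to move; the robot and the scene stay as the last step left them, time stands still between calls to the robot, and variables do not carry over. Pictures are saved under pics/ and viewed, at most 10 in all, crops included, and the job is handed in when it is done.

Besides the shell and the picture viewer there is one more tool, called after "Call:" as a command line: name --pt "numbers of a row" for each row, then --argument value for the rest. arm_command: Moves the arm, as the interface text tells. Shift numbers are shares of 0.4 m and turn numbers shares of 360 degrees, none past 1 either way. Its arguments: {"type":"object","properties":{"deltas":{"type":"array"},"squeeze":{"type":"number"}},"required":["deltas"]}

```bash
mkdir -p pics
cat > h.py <<'E'
import sys; sys.path.insert(0,'.')
from plant import *
import numpy as np, cv2
from scipy.spatial.transform import Rotation as R
np.set_printoptions(precision=4,suppress=True)
def cloud(name):
    im,d=get_image(name); m=camera_model(name)
    K=np.array(m['mtx'],float); k=m['k1']
    v,u=np.mgrid[:480,:640].astype(float)
    p=cv2.undistortPoints(np.stack([u.ravel(),v.ravel()],1)[:,None],K,np.array([k,0,0,0.]))[:,0].reshape(480,640,2)
    c=np.dstack([p*d[...,None],d])
    Rm=cv2.Rodrigues(np.array(m['rvec'],float))[0]
    w=(c-np.array(m['tvec']).ravel())@Rm
    w[d==0]=np.nan
    return im,w
def save(n,im): cv2.imwrite('pics/'+n,cv2.cvtColor(im,cv2.COLOR_RGB2BGR))
E
python3 - <<'E'
from h import *
for n in('scene','top'):
    im,w=cloud(n); save(n+'0.png',im); np.save(n+'0.npy',w)
    m=camera_model(n); print(n, -cv2.Rodrigues(np.array(m['rvec'],float))[0].T@np.array(m['tvec']).ravel(), m['mtx'],m['k1'])
s=read_state(); print(s['eef_pos'],R.from_quat(s['eef_rot']).as_matrix())
E
```

```text
scene [-0.1721 -1.1975  0.6623] [[516.5676   0.     323.996 ]
 [  0.     516.5676 236.6612]
 [  0.       0.       1.    ]] 0.015618213830011439
top [ 0.3306 -0.0285  1.1531] [[435.8746   0.     319.1946]
 [  0.     435.8746 239.2021]
 [  0.       0.       1.    ]] 0.021217054333923034
[0.2537 0.5152 0.2124] [[-0.897   0.442  -0.0012]
 [ 0.442   0.897  -0.0016]
 [ 0.0003 -0.002  -1.    ]]
```

View pics/top0.png

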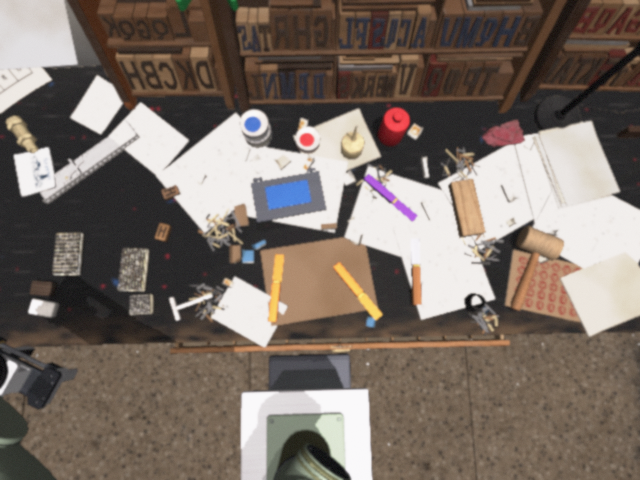

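View pics/scene0.png

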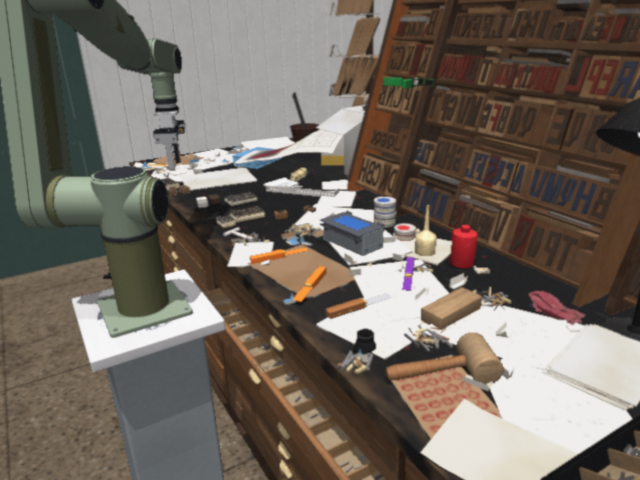

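Run:
```python
from h import *
im=cv2.imread('pics/top0.png'); w=np.load('top0.npy')
hsv=cv2.cvtColor(im,cv2.COLOR_BGR2HSV)
def near(px): return w[px[1],px[0]]
def rect(m,n):
    p=w[m]; p=p[~np.isnan(p[:,0])]; r=cv2.minAreaRect(p[:,:2].astype(np.float32)); print(n,len(p),r,'z',np.median(p[:,2]),p[:,2].max()); return cv2.boxPoints(r)
# box: height between 60 and 85 mm near pixel
M=np.zeros(im.shape[:2],bool); M[165:230,240:335]=1
print(rect(M&(w[...,2]>0.062)&(w[...,2]<0.085),'cover'))
bl=(hsv[...,0]>100)&(hsv[...,0]<125)&(hsv[...,1]>150)&(hsv[...,2]>120)
print(rect(M&bl&(w[...,2]>.05),'blue'))
M[:]=0; M[232:312,400:432]=1
print(rect(M&(w[...,2]>0.016)&(w[...,2]<0.04),'handle'))
hm=M&(hsv[...,0]<20)&(hsv[...,1]>130)&(hsv[...,2]>60)
print(rect(hm,'handlecol'))
for q in [(415,240),(416,250),(416,262),(417,275),(417,290),(417,303)]: print(q,near(q))
c=im[225:320,380:460]; c=cv2.resize(c,None,fx=5,fy=5,interpolation=cv2.INTER_CUBIC)
b=im[160:235,235:345]; b=cv2.resize(b,None,fx=3.6,fy=3.6,interpolation=cv2.INTER_CUBIC)
o=np.zeros((480,800,3),np.uint8); o[:475,:400]=c; o[:270,400:796]=b; cv2.imwrite('pics/c1.png',o)
```

```text
cover 2861 ((0.6427115201950073, 0.032126232981681824), (0.11627519875764847, 0.18009231984615326), 9.632245063781738) z 0.07479457440072884 0.08258989165014854
[[ 0.5703  0.1112]
 [ 0.6005 -0.0664]
 [ 0.7151 -0.0469]
 [ 0.685   0.1306]]
blue 836 ((0.6422179937362671, 0.03268375247716904), (0.054731931537389755, 0.10449036955833435), 9.3617582321167) z 0.07517261979238363 0.08107112967542082
[[ 0.6067  0.0798]
 [ 0.6237 -0.0233]
 [ 0.6777 -0.0144]
 [ 0.6607  0.0887]]
handle 379 ((0.4432864487171173, -0.29687851667404175), (0.023551229387521744, 0.17094385623931885), 88.65077209472656) z 0.023798156324705413 0.031477946622808214
[[ 0.3576 -0.3066]
 [ 0.5285 -0.3107]
 [ 0.529  -0.2871]
 [ 0.3581 -0.2831]]
handlecol 249 ((0.4070594310760498, -0.29381343722343445), (0.017076555639505386, 0.09866423159837723), 87.14664459228516) z 0.02405351455031355 0.031477946622808214
[[ 0.3574 -0.2999]
 [ 0.4559 -0.3048]
 [ 0.4568 -0.2877]
 [ 0.3582 -0.2828]]
(415, 240) [ 0.5265 -0.3008  0.0135]
(416, 250) [ 0.4997 -0.3021  0.0122]
(416, 262) [ 0.4678 -0.3001  0.0121]
(417, 275) [ 0.4326 -0.2984  0.0212]
(417, 290) [ 0.3935 -0.2946  0.027 ]
(417, 303) [ 0.3605 -0.293   0.0244]
```

View pics/c1.png

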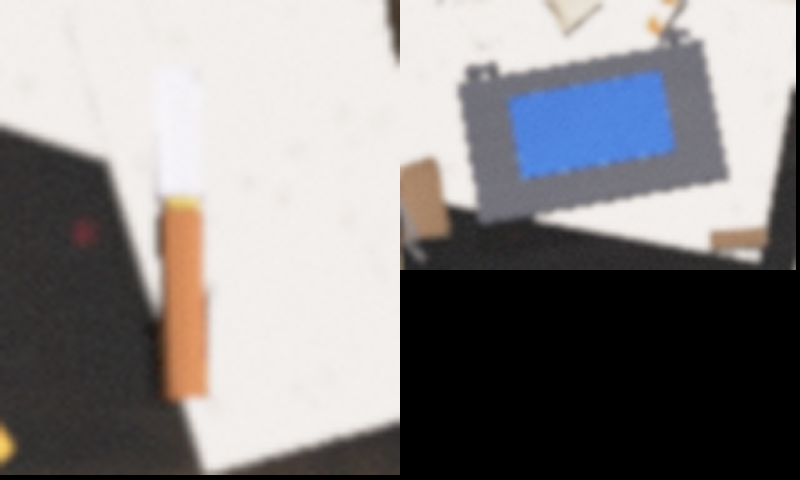

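```bash
cat >> h.py <<'E'
BX=np.array([.6455,.0326,0]); BY=np.radians(9.65)
def box(x,y,z): c,s=np.cos(BY),np.sin(BY); return BX+np.array([c*x-s*y,s*x+c*y,z])
def rel(targets):
    "targets: (xyz, yaw of tool x in deg or None) -> shares"
    s=read_state(); p=np.array(s['eef_pos']); M=R.from_quat(s['eef_rot']).as_matrix()
    ph=np.degrees(np.arctan2(M[1,0],M[0,0]))
    print('t',s['t'],'pos',p,'yaw',round(ph,2),'F',np.array(s['force']),'w',s['grip_width'],'ff',s['finger_force'],'j6',s['joint_pos'][5])
    for q,y in targets:
        a=0 if y is None else (ph-y+180)%360-180
        print(np.array(q),'->',(M.T@(np.array(q)-p))/.4, round(a/360,4))
E
python3 - <<'E'
from h import *
rel([((.36,.1,.2),70),((.36,.1,.2),None),((.442,-.2965,.12),-3)])
E
```

```text
t 0.1 pos [0.2537 0.5152 0.2124] yaw 153.77 F [-0.0362 -0.3397  0.1294] w 0.09408803633962673 ff 0.0 j6 -0.15048625566045803
[0.36 0.1  0.2 ] -> [-0.6971 -0.8137  0.0325] 0.2327
[0.36 0.1  0.2 ] -> [-0.6971 -0.8137  0.0325] 0.0
[ 0.442  -0.2965  0.12  ] -> [-1.3192 -1.6119  0.2339] 0.4355
```

Call:
arm_command --pt "-0.7 -0.81 0.03 0.4355 -1" --pt "-0.7 -0.81 0.03 0.4355 -1" --pt "-0.7 -0.81 0.03 0.4355 -1" --pt "-0.7 -0.81 0.03 0.4355 -1" --pt "-0.7 -0.81 0.03 0.4355 -1" --pt "-0.7 -0.81 0.03 0.4355 -1" --pt "-0.7 -0.81 0.03 0.4355 -1" --pt "-0.7 -0.81 0.03 0.4355 -1" --pt "-0.7 -0.81 0.03 0.4355 -1" --pt "-0.7 -0.81 0.03 0.4355 -1"

```text
t: 1.35
eef_pos: [0.3617, 0.101, 0.201]
eef_rot: [0.921, 0.39, -0.0, -0.0]
force: [0.4, 0.4, 0.6]
grip_width: 0.094
finger_force: 0.0
```

Run:
```python
from h import *
rel([((.442,-.2965,.08),-3)])
```

```text
t 1.35 pos [0.3617 0.101  0.201 ] yaw 45.92 F [0.4106 0.3714 0.5858] w 0.0940129493999266 ff 0.0 j6 0.8099367388548135
[ 0.442  -0.2965  0.08  ] -> [-0.574   0.8356  0.3023] 0.1359
```

Call:
arm_command --pt "-0.574 0.836 0.3 0.1359 -1" --pt "-0.574 0.836 0.3 0.1359 -1" --pt "-0.574 0.836 0.3 0.1359 -1" --pt "-0.574 0.836 0.3 0.1359 -1" --pt "-0.574 0.836 0.3 0.1359 -1" --pt "-0.574 0.836 0.3 0.1359 -1" --pt "-0.574 0.836 0.3 0.1359 -1" --pt "-0.574 0.836 0.3 0.1359 -1" --pt "-0.574 0.836 0.3 0.1359 -1"

```text
t: 2.48
eef_pos: [0.4449, -0.2946, 0.0809]
eef_rot: [1.0, -0.023, -0.001, -0.001]
force: [0.5, 0.1, 0.2]
grip_width: 0.094
finger_force: 0.0
```

Run:
```python
from h import *
rel([((.442,-.2965,.0105),-3)])
```

```text
t 2.475 pos [ 0.4449 -0.2946  0.0809] yaw -2.59 F [0.536  0.148  0.2205] w 0.09402193910143096 ff 0.0 j6 0.8685476911009753
[ 0.442  -0.2965  0.0105] -> [-0.0068  0.0054  0.1761] 0.0011
```

Call:
arm_command --pt "-0.007 0.005 0.1 0 -1" --pt "-0.007 0.005 0.175 0 -1" --pt "-0.007 0.005 0.175 0 -1" --pt "-0.007 0.005 0.175 0 1" --pt "-0.007 0.005 0.175 0 1" --pt "-0.007 0.005 0.175 0 1" --pt "-0.007 0.005 0.175 0 1" --pt "-0.007 0.005 0.175 0 1" --pt "-0.007 0.005 0.175 0 1" --squeeze 60

```text
t: 3.6
eef_pos: [0.4426, -0.2975, 0.0114]
eef_rot: [1.0, -0.023, -0.0, -0.0]
force: [-0.6, -0.0, -0.5]
grip_width: 0.0375
finger_force: 0.0
```

Run:
```python
from h import *
rel([])
```

```text
t 3.6 pos [ 0.4426 -0.2975  0.0114] yaw -2.59 F [-0.5991 -0.0245 -0.5264] w 0.03745361017556149 ff 0.0 j6 0.8618948742346383
```

Still closing; finish, then lift.

Call:
arm_command --pt "0 0 0 0 1" --pt "0 0 0 0 1" --pt "0 0 0 0 1" --pt "0 0 0 0 1" --pt "0 0 -0.15 0 1" --pt "0 0 -0.3 0 1" --pt "0 0 -0.3 0 1" --pt "0 0 -0.3 0 1"

```text
t: 4.6
eef_pos: [0.4421, -0.297, 0.1308]
eef_rot: [1.0, -0.023, -0.0, -0.0]
force: [-0.7, -0.1, -1.8]
grip_width: 0.021
finger_force: 60.0
```

```bash
cat > kn.py <<'E'
from h import *
def knife(name,save_as=None):
    im,w=cloud(name)
    if save_as: save(save_as,im)
    s=read_state(); p=np.array(s['eef_pos']); M=R.from_quat(s['eef_rot']).as_matrix()
    q=(w-p)@M   # tool coords
    return im,w,q
E
python3 - <<'E'
from kn import *
rel([])
for n in('top','scene'):
    im,w,q=knife(n)
    # blade: tool x 25..100, |y|<18, z near -25..25
    m=(q[...,0]>.025)&(q[...,0]<.12)&(abs(q[...,1])<.03)&(abs(q[...,2])<.04)
    a=q[m]; print(n,m.sum())
    if len(a)>10:
        print(' x max',np.sort(a[:,0])[-5:]); 
        for lo in(.03,.045,.06,.075):
            b=a[(a[:,0]>lo)&(a[:,0]<lo+.015)]
            if len(b): print(lo,np.median(b,0),b[:,1].min(),b[:,1].max())
    v,u=np.nonzero(m); 
    c=im[150:350,300:500] if not len(u) else im[max(0,v.min()-40):v.max()+60,max(0,u.min()-60):u.max()+60]
    save('g_'+n+'.png',cv2.resize(c,None,fx=3,fy=3))
    print(c.shape)
E
```

```text
t 4.6 pos [ 0.4421 -0.297   0.1308] yaw -2.58 F [-0.6644 -0.1044 -1.819 ] w 0.020978347100520055 ff 59.99954402446747 j6 0.8618763227851862
top 141
 x max [0.0884 0.0885 0.0885 0.0886 0.0888]
0.045 [ 0.0562 -0.0048 -0.0033] -0.01097322160617992 0.004936512698267579
0.06 [ 0.0685 -0.0004 -0.003 ] -0.010961844667350321 0.011730406547743655
0.075 [ 0.0823  0.0011 -0.0031] -0.01018248347805498 0.012459962158815343
(117, 129, 3)
scene 132
 x max [0.0899 0.0905 0.0905 0.0925 0.0927]
0.03 [ 0.0371  0.0047 -0.002 ] -0.011644321250746431 0.012885439211035687
0.045 [ 0.0543  0.0012 -0.0018] -0.01169738821165401 0.014361241824558288
0.06 [ 0.0662  0.0023 -0.002 ] -0.01142001947670621 0.014679862743762833
0.075 [ 0.0834  0.0016 -0.0019] -0.012997017538259468 0.014913695083093583
(109, 145, 3)
```

Run:
```python
from h import *
rel([(box(-.1795,0,.12),9.65),(box(-.1795,0,.0635),9.65)])
```

```text
t 4.7 pos [ 0.4411 -0.2961  0.1291] yaw -2.59 F [-0.6228  0.3175 -1.0715] w 0.021422382679356276 ff 59.99958515167236 j6 0.8618824896727539
[0.4685 0.0025 0.12  ] -> [ 0.0348 -0.7488  0.025 ] -0.034
[0.4685 0.0025 0.0635] -> [ 0.0353 -0.7483  0.1662] -0.034
```

View pics/g_scene.png

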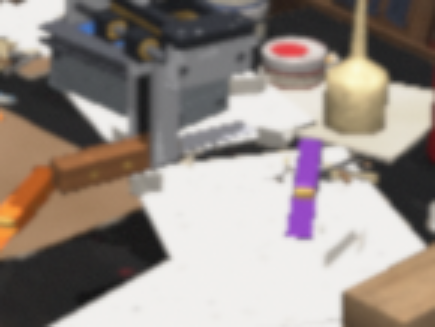

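The picture shows the knife held level in the gripper at crop (150,160), blade to the right. I'm moving to the slot.

Call:
arm_command --pt "0.035 -0.15 0.025 -0.034 1" --pt "0.035 -0.3 0.025 -0.034 1" --pt "0.035 -0.45 0.025 -0.034 1" --pt "0.035 -0.6 0.025 -0.034 1" --pt "0.035 -0.7 0.025 -0.034 1" --pt "0.035 -0.749 0.1 -0.034 1" --pt "0.035 -0.749 0.166 -0.034 1" --pt "0.035 -0.749 0.166 -0.034 1" --pt "0.035 -0.749 0.166 -0.034 1"

```text
t: 5.82
eef_pos: [0.4699, 0.0011, 0.0648]
eef_rot: [0.996, 0.084, -0.001, -0.0]
force: [-0.1, 0.9, -0.8]
grip_width: 0.0213
finger_force: 60.0
```

Run:
```python
from kn import *
rel([(box(-.1385,0,.0635),9.65)])
im,w,q=knife('top')
B=(w-BX)@np.array([[np.cos(BY),-np.sin(BY),0],[np.sin(BY),np.cos(BY),0],[0,0,1]])
a=B[(abs(B[...,1])<.02)&(B[...,0]<-.07)&(B[...,0]>-.14)&(B[...,2]>.05)&(B[...,2]<.085)]
print('blade',len(a),np.median(a,0),np.sort(a[:,0])[-4:],a[:,1].min(),a[:,1].max())
c=B[(abs(B[...,1])<.085)&(abs(B[...,1])>.02)&(B[...,2]>.066)&(B[...,2]<.085)&(B[...,0]<.05)&(B[...,0]>-.1)]
print('cover',len(c),np.median(c,0),np.sort(c[:,0])[:8])
im,w,q=knife('scene')
v,u=155,0
save('slot.png',cv2.resize(im[190:300,270:420],None,fx=5,fy=5,interpolation=cv2.INTER_CUBIC))
B=(w-BX)@np.array([[np.cos(BY),-np.sin(BY),0],[np.sin(BY),np.cos(BY),0],[0,0,1]])
a=B[(abs(B[...,1])<.02)&(B[...,0]<-.07)&(B[...,0]>-.14)&(B[...,2]>.05)&(B[...,2]<.085)]
print('blade',len(a),np.median(a,0),np.sort(a[:,0])[-4:])
c=B[(abs(B[...,1])<.085)&(B[...,2]>.066)&(B[...,2]<.085)&(B[...,0]<.05)&(B[...,0]>-.07)]
print('cover',len(c),np.median(c,0),np.sort(c[:,0])[:8])
```

```text
t 5.825 pos [0.4699 0.0011 0.0648] yaw 9.63 F [-0.1376  0.916  -0.7744] w 0.021271131636586622 ff 59.99951899051666 j6 1.2204441994989372
[0.509  0.0094 0.0635] -> [ 0.0998 -0.0042  0.0031] -0.0
  return _methods._mean(a, axis=axis, dtype=dtype,
  ret = um.true_divide(
Traceback (most recent call last):
ValueError: zero-size array to reduction operation minimum which has no identity
```

Run:
```python
from kn import *
im,w,q=knife('scene')
save('slot.png',cv2.resize(im[185:295,290:440],None,fx=5,fy=5,interpolation=cv2.INTER_CUBIC))
B=(w-BX)@np.array([[np.cos(BY),-np.sin(BY),0],[np.sin(BY),np.cos(BY),0],[0,0,1]])
a=B[(abs(B[...,1])<.02)&(B[...,0]<-.07)&(B[...,0]>-.14)&(B[...,2]>.05)&(B[...,2]<.085)]
print('blade',len(a),np.median(a,0),np.sort(a[:,0])[-4:])
c=B[(abs(B[...,1])<.085)&(B[...,2]>.07)&(B[...,2]<.085)&(B[...,0]<.05)&(B[...,0]>-.068)]
print('cover',len(c),np.median(c,0),np.sort(c[:,0])[:8])
```

```text
blade 64 [-0.1141 -0.0031  0.0671] [-0.0916 -0.0916 -0.0884 -0.0856]
cover 744 [-0.0101 -0.0077  0.0749] [-0.0643 -0.0633 -0.0619 -0.0618 -0.0615 -0.0615 -0.0615 -0.0614]
```

View pics/slot.png

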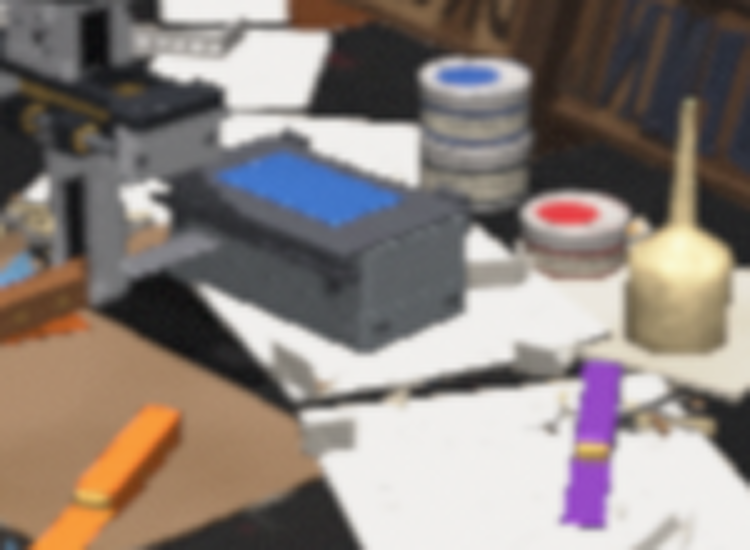

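The picture shows the blade level in front of the slot at (170,250), with the cover lip at (250,230). I'm inserting it.

Call:
arm_command --pt "0.03 -0.001 0.0025 0 1" --pt "0.06 -0.001 0.0025 0 1" --pt "0.08 -0.001 0.0025 0 1" --pt "0.095 -0.001 0.0025 0 1" --pt "0.095 -0.001 0.0025 0 1"

```text
t: 6.55
eef_pos: [0.5079, 0.0081, 0.064]
eef_rot: [0.996, 0.084, -0.0, 0.0]
force: [0.2, 0.1, -2.0]
grip_width: 0.0215
finger_force: 60.0
```

Run:
```python
from h import *
rel([])
# arc: tip start box x=-.049 z(top)=.0665 -> arc r
r0=.094
for th in np.linspace(0,1.9,20):
    r=r0-.008*min(1,th/1.2)
    dx=(-r*np.cos(th)+r0); dz=r*np.sin(th)+.004
    print(round(th,2),round(dx/.4,3),round(-dz/.4,3))
```

```text
t 6.55 pos [0.5079 0.0081 0.064 ] yaw 9.67 F [ 0.2032  0.1239 -2.0204] w 0.02148161772183052 ff 59.99947249889374 j6 1.247377161402041
0.0 0.0 -0.01
0.1 0.003 -0.033
0.2 0.008 -0.056
0.3 0.015 -0.078
0.4 0.025 -0.099
0.5 0.036 -0.119
0.6 0.049 -0.137
0.7 0.064 -0.154
0.8 0.081 -0.169
0.9 0.098 -0.182
1.0 0.117 -0.194
1.1 0.137 -0.203
1.2 0.157 -0.21
1.3 0.177 -0.217
1.4 0.198 -0.222
1.5 0.22 -0.224
1.6 0.241 -0.225
1.7 0.263 -0.223
1.8 0.284 -0.219
1.9 0.305 -0.213
```

Call:
arm_command --pt "0 0 -0.01 0 1" --pt "0.003 0 -0.033 0 1" --pt "0.008 0 -0.056 0 1" --pt "0.015 0 -0.078 0 1" --pt "0.025 0 -0.099 0 1" --pt "0.036 0 -0.119 0 1" --pt "0.049 0 -0.137 0 1" --pt "0.064 0 -0.154 0 1" --pt "0.064 0 -0.154 0 1"

```text
t: 7.68
eef_pos: [0.5345, 0.0123, 0.1267]
eef_rot: [0.996, 0.084, 0.002, 0.0]
force: [0.2, 0.3, -0.1]
grip_width: 0.0213
finger_force: 60.0
```

Run:
```python
from kn import *
rel([])
im,w,q=knife('scene')
save('lift.png',cv2.resize(im[165:275,290:440],None,fx=5,fy=5,interpolation=cv2.INTER_CUBIC))
```

```text
t 7.675 pos [0.5345 0.0123 0.1267] yaw 9.66 F [ 0.1525  0.3328 -0.1454] w 0.021307364715924575 ff 59.99956548213959 j6 1.262875832582618
```

View pics/lift.png

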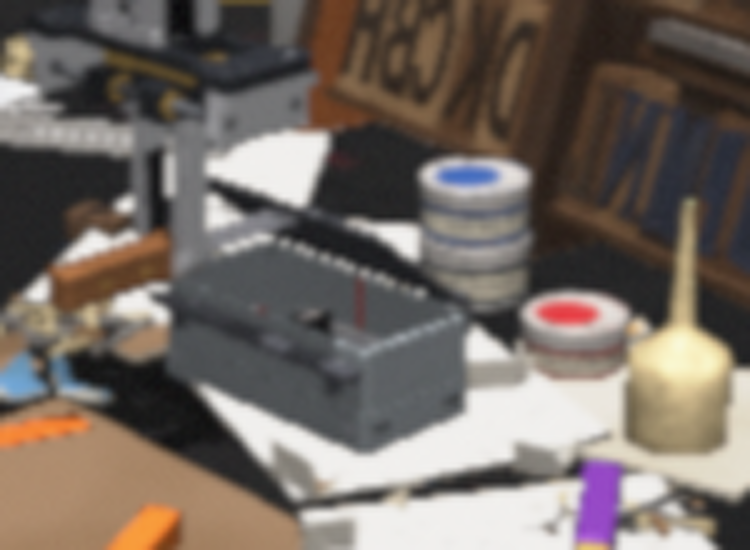

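The cover is at about 0.7 rad, with the blade under it at (260,230). I'm continuing the arc.

Call:
arm_command --pt "0.017 0 -0.015 0 1" --pt "0.034 0 -0.028 0 1" --pt "0.053 0 -0.04 0 1" --pt "0.073 0 -0.049 0 1" --pt "0.093 0 -0.056 0 1" --pt "0.113 0 -0.063 0 1" --pt "0.134 0 -0.068 0 1" --pt "0.156 0 -0.07 0 1" --pt "0.177 0 -0.071 0 1" --pt "0.199 0 -0.069 0 1"

```text
t: 8.98
eef_pos: [0.612, 0.0257, 0.1533]
eef_rot: [0.996, 0.084, 0.0, 0.0]
force: [-1.7, 0.6, -0.4]
grip_width: 0.0217
finger_force: 60.0
```

Call:
arm_command --pt "0.012 0 0.002 0 1" --pt "0.024 0 0.004 0 1" --pt "0.034 0 0.006 0 1" --pt "0.044 0 0.009 0 1" --pt "0.044 0 0.009 0 1"

```text
t: 9.6
eef_pos: [0.6288, 0.0287, 0.1494]
eef_rot: [0.996, 0.084, 0.0, -0.0]
force: [-0.1, 0.8, -1.6]
grip_width: 0.0214
finger_force: 60.0
```

Run:
```python
from kn import *
rel([])
im,w,q=knife('scene')
save('open.png',cv2.resize(im[145:275,280:440],None,fx=4.6,fy=4.6,interpolation=cv2.INTER_CUBIC))
B=(w-BX)@np.array([[np.cos(BY),-np.sin(BY),0],[np.sin(BY),np.cos(BY),0],[0,0,1]])
for a,b in((-.085,-.03),(.03,.085)):
  for z in np.arange(.08,.18,.015):
    m=(B[...,1]>a)&(B[...,1]<b)&(abs(B[...,2]-z)<.0075)&(B[...,0]<.12)&(B[...,0]>0)
    if m.sum(): print(a,round(z,3),m.sum(),np.median(B[m],0))
```

```text
t 9.6 pos [0.6288 0.0287 0.1494] yaw 9.66 F [-0.1055  0.8048 -1.6217] w 0.021410098660865257 ff 59.99952256679535 j6 1.3102824244088047
-0.085 0.08 72 [ 0.0517 -0.0557  0.0798]
-0.085 0.095 72 [ 0.0566 -0.058   0.0953]
-0.085 0.11 69 [ 0.0622 -0.0573  0.1096]
-0.085 0.125 67 [ 0.0667 -0.06    0.1244]
-0.085 0.14 77 [ 0.0725 -0.0536  0.1401]
-0.085 0.155 73 [ 0.0768 -0.0592  0.1554]
-0.085 0.17 43 [ 0.0804 -0.0611  0.1668]
0.03 0.08 59 [0.0502 0.0608 0.0805]
0.03 0.095 56 [0.0546 0.0522 0.0942]
0.03 0.11 33 [0.0609 0.0435 0.1086]
0.03 0.125 9 [0.0655 0.0386 0.1205]
0.03 0.14 19 [0.0725 0.0459 0.1418]
0.03 0.155 37 [0.0778 0.043  0.1549]
0.03 0.17 21 [0.0808 0.0477 0.1667]
```

View pics/open.png

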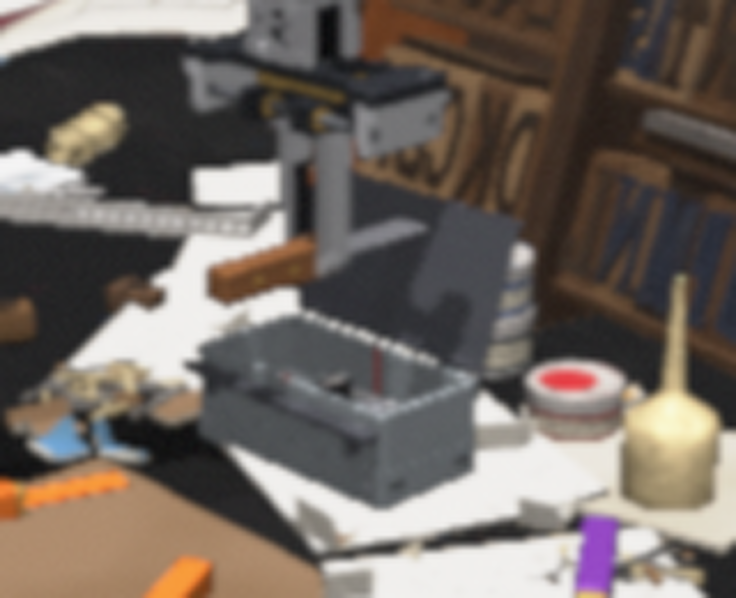

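Run:
```python
from h import *
rel([(box(-.12,0,.149),None),((.442,-.297,.149),-2.6),((.442,-.297,.03),-2.6)])
```

```text
t 9.65 pos [0.6287 0.0287 0.1495] yaw 9.66 F [-1.4247 -0.3732 -0.4236] w 0.021494395510516195 ff 59.99939560890198 j6 1.3102879464950197
[0.5272 0.0125 0.149 ] -> [-0.2571 -0.0027  0.0012] 0.0
[ 0.442 -0.297  0.149] -> [-0.5968  0.7244  0.001 ] 0.034
[ 0.442 -0.297  0.03 ] -> [-0.5969  0.7244  0.2985] 0.034
```

Call:
arm_command --pt "-0.12 0 0 0 1" --pt "-0.257 0 0 0 1" --pt "-0.35 0.15 0 0.034 1" --pt "-0.42 0.3 0 0.034 1" --pt "-0.5 0.45 0 0.034 1" --pt "-0.56 0.6 0 0.034 1" --pt "-0.597 0.7245 0.1 0.034 1" --pt "-0.597 0.7245 0.2 0.034 1" --pt "-0.597 0.7245 0.3 0.034 1" --pt "-0.597 0.7245 0.3 0.034 1"

```text
t: 10.9
eef_pos: [0.4389, -0.295, 0.0265]
eef_rot: [1.0, -0.023, -0.003, -0.003]
force: [-0.3, -0.0, -1.0]
grip_width: 0.0216
finger_force: 60.0
```

Run:
```python
from h import *
rel([((.442,-.297,.0115),-2.6)])
rel([])
```

```text
t 10.9 pos [ 0.4389 -0.295   0.0265] yaw -2.63 F [-0.3294 -0.0044 -1.0384] w 0.021568192927146557 ff 59.99959409236908 j6 0.8611274635887465
[ 0.442  -0.297   0.0115] -> [0.0081 0.0049 0.0373] -0.0001
t 10.9 pos [ 0.4389 -0.295   0.0265] yaw -2.63 F [-0.3294 -0.0044 -1.0384] w 0.021568192927146557 ff 59.99959409236908 j6 0.8611274635887465
```

Call:
arm_command --pt "0 0 0.02 0 1" --pt "0 0 0.035 0 1" --pt "0 0 0.04 0 1" --pt "0 0 0.04 0 1"

```text
t: 11.4
eef_pos: [0.4422, -0.2973, 0.0142]
eef_rot: [1.0, -0.022, 0.0, 0.0]
force: [-0.2, -0.2, -1.2]
grip_width: 0.0218
finger_force: 60.0
```

Lower 2 mm more, release, and rise clear.

Call:
arm_command --pt "0 0 0.005 0 1" --pt "0 0 0.006 0 1" --pt "0 0 0.006 0 -0.2" --pt "0 0 0.006 0 -0.2" --pt "0 0 0.006 0 -0.2" --pt "0 0 0.006 0 -0.2" --pt "0 0 0.006 0 -0.2"

```text
t: 12.28
eef_pos: [0.4418, -0.2972, 0.0112]
eef_rot: [1.0, -0.023, -0.0, 0.0]
force: [-0.0, 0.0, -1.7]
grip_width: 0.0567
finger_force: 0.0
```

Call:
arm_command --pt "0 0 -0.05 0 -0.2" --pt "0 0 -0.2 0 -0.2" --pt "0 0 -0.35 0 -0.2" --pt "0 0 -0.48 0 -0.2" --pt "0 0 -0.48 0 -0.2"

```text
t: 12.9
eef_pos: [0.4446, -0.2998, 0.2092]
eef_rot: [1.0, -0.023, 0.004, 0.004]
force: [-0.2, -0.2, 0.2]
grip_width: 0.0566
finger_force: 0.0
```

Run:
```python
from kn import *
im,w,q=knife('scene')
m=np.zeros(im.shape[:2],bool)
h=cv2.cvtColor(im,cv2.COLOR_RGB2HSV)
near=(w[...,0]>.33)&(w[...,0]<.57)&(w[...,1]>-.33)&(w[...,1]<-.26)&(w[...,2]>.008)&(w[...,2]<.06)
print(near.sum(),np.percentile(w[near],[1,50,99],axis=0))
B=(w-BX)@np.array([[np.cos(BY),-np.sin(BY),0],[np.sin(BY),np.cos(BY),0],[0,0,1]])
im2,w2,_=knife('top')
B2=(w2-BX)@np.array([[np.cos(BY),-np.sin(BY),0],[np.sin(BY),np.cos(BY),0],[0,0,1]])
for n,b in(('s',B),('t',B2)):
  k=(abs(b[...,2]-.066)<.005)&(b[...,0]>-.03)&(b[...,0]<-.005)&(abs(b[...,1])<.04)
  print(n,k.sum(),np.median(b[k],0) if k.any() else '',np.percentile(b[k],[2,98],axis=0) if k.any() else '')
  f=(abs(b[...,2]-.070)<.004)&(b[...,0]>-.075)&(b[...,0]<-.03)&(abs(b[...,1])<.12)
  print(' front wall',f.sum(),np.percentile(b[f],[2,50,98],axis=0))
o=np.zeros((480,640,3),np.uint8)
o[:240]=cv2.resize(im2[150:240,230:470],(640,240),interpolation=cv2.INTER_CUBIC)
o[240:]=cv2.resize(im[190:310,240:560],(640,240),interpolation=cv2.INTER_CUBIC)
save('mid.png',o)
rel([(box(-.018,-.018,.16),9.65),(box(-.018,-.018,.048),9.65)])
```

```text
575 [[ 0.3548 -0.3139  0.0083]
 [ 0.4219 -0.3031  0.0174]
 [ 0.5313 -0.2843  0.0258]]
s 3 [-0.0229 -0.0243  0.0614] [[-0.025  -0.0258  0.0614]
 [-0.0123 -0.0223  0.0619]]
 front wall 85 [[-0.0475 -0.0859  0.0661]
 [-0.0432 -0.0048  0.0691]
 [-0.0335  0.0887  0.0721]]
t 47 [-0.0181 -0.0185  0.0656] [[-0.0288 -0.0245  0.0619]
 [-0.0075 -0.0114  0.0691]]
 front wall 161 [[-0.0452 -0.088   0.0664]
 [-0.0421  0.0014  0.0697]
 [-0.0318  0.088   0.0733]]
t 13.0 pos [ 0.4418 -0.2971  0.2035] yaw -2.58 F [-0.2662  0.4651 -0.4283] w 0.05622953698163846 ff 0.0 j6 0.8611073394145595
[0.6308 0.0118 0.16  ] -> [ 0.4372 -0.793   0.1085] -0.034
[0.6308 0.0118 0.048 ] -> [ 0.4371 -0.7931  0.3885] -0.034
```

View pics/mid.png

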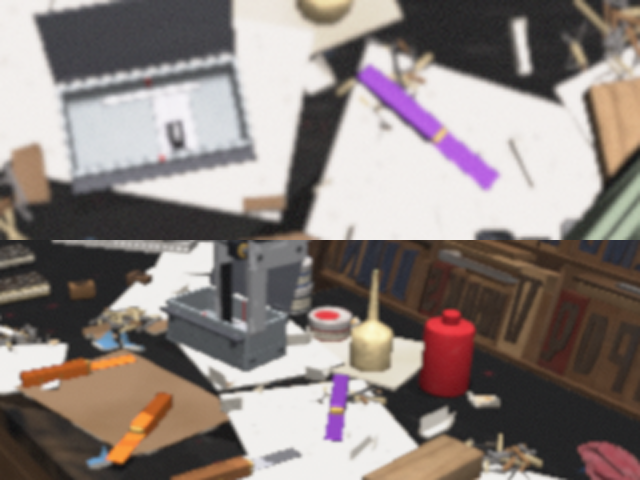

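The picture shows the knob at (177,135) in the open box and the knife lying flat at (270,465) in the lower half. I'm going to the knob.

Call:
arm_command --pt "0.08 -0.14 0.02 -0.034 -0.2" --pt "0.16 -0.28 0.05 -0.034 -0.2" --pt "0.24 -0.42 0.1 -0.034 -0.2" --pt "0.32 -0.56 0.1 -0.034 -0.2" --pt "0.4 -0.7 0.1 -0.034 -0.2" --pt "0.437 -0.793 0.1 -0.034 -0.2" --pt "0.437 -0.793 0.1 -0.034 -0.2" --pt "0.437 -0.793 0.1 -0.034 -0.2"

```text
t: 14.0
eef_pos: [0.629, 0.0117, 0.1607]
eef_rot: [0.996, 0.084, -0.002, -0.0]
force: [-0.1, -0.3, 0.1]
grip_width: 0.0565
finger_force: 0.0
```

Run:
```python
from h import *
rel([(box(-.018,-.018,.049),9.65)])
```

```text
t 14.0 pos [0.629  0.0117 0.1607] yaw 9.68 F [-0.1488 -0.2519  0.12  ] w 0.05645200007835596 ff 0.0 j6 1.2834734021364547
[0.6308 0.0118 0.049 ] -> [0.0058 0.0006 0.2792] 0.0001
```

Call:
arm_command --pt "0.002 0 0.08 0 -0.2" --pt "0.002 0 0.16 0 -0.2" --pt "0.002 0 0.23 0 -0.2" --pt "0.002 0 0.28 0 -0.2" --pt "0.002 0 0.28 0 -0.2"

```text
t: 14.62
eef_pos: [0.6292, 0.011, 0.049]
eef_rot: [0.997, 0.083, -0.002, -0.0]
force: [0.7, 0.2, 0.1]
grip_width: 0.0565
finger_force: 0.0
```

Call:
arm_command --pt "0 0 0 0 1" --pt "0 0 0 0 1" --pt "0 0 0 0 1" --pt "0 0 0 0 1" --pt "0 0 0 0 1" --pt "0 0 0 0 1" --pt "0 0 0 0 1" --pt "0 0 0 0 1" --squeeze 50

```text
t: 15.62
eef_pos: [0.6316, 0.0128, 0.0516]
eef_rot: [0.996, 0.084, 0.0, -0.001]
force: [-1.5, 5.8, 5.1]
grip_width: 0.0135
finger_force: 50.0
```

Run:
```python
from h import *
rel([(box(-.018,0,.049),9.65)])
```

```text
t 15.625 pos [0.6316 0.0128 0.0516] yaw 9.66 F [-1.5423  5.7796  5.1125] w 0.013514182196318024 ff 50.00244140625 j6 1.2843264277292592
[0.6278 0.0296 0.049 ] -> [-0.0024 -0.0429  0.0067] 0.0
```

Call:
arm_command --pt "0 -0.01 0 0 1" --pt "0 -0.02 0 0 1" --pt "0 -0.03 0 0 1" --pt "0 -0.04 0 0 1" --pt "0 -0.045 0 0 1" --pt "0 -0.045 0 0 1" --pt "0 -0.045 0 0 1"

```text
t: 16.5
eef_pos: [0.6292, 0.0272, 0.0516]
eef_rot: [0.996, 0.084, 0.001, 0.002]
force: [-0.3, -7.4, 2.9]
grip_width: 0.0137
finger_force: 50.0
```

Run:
```python
from kn import *
rel([(box(-.018,0,.049),9.65)])
im,w,_=knife('scene'); im2,w2,_=knife('top')
Rb=np.array([[np.cos(BY),-np.sin(BY),0],[np.sin(BY),np.cos(BY),0],[0,0,1]])
for n,b in(('s',(w-BX)@Rb),('t',(w2-BX)@Rb)):
  k=(abs(b[...,2]-.034)<.004)&(b[...,0]>-.03)&(b[...,0]<.03)&(abs(b[...,1])<.08)
  print(n,k.sum())
  c=(b[...,0]>.04)&(b[...,0]<.12)&(abs(b[...,2]-.155)<.008)&(abs(b[...,1])<.085); print(' cover',c.sum(),np.median(b[c],0))
s=read_state(); p=(np.array(s['eef_pos'])-BX)@Rb; print('tcp in box',p)
o=np.zeros((600,640,3),np.uint8)
o[:300]=cv2.resize(im2[165:225,240:368],(640,300),interpolation=cv2.INTER_CUBIC)
o[300:]=cv2.resize(im[190:280,290:482],(640,300),interpolation=cv2.INTER_CUBIC)
save('end.png',o)
```

```text
t 16.5 pos [0.6292 0.0272 0.0516] yaw 9.65 F [-0.3124 -7.4466  2.9029] w 0.013710779245752909 ff 50.00757694244385 j6 1.3123214326125847
[0.6278 0.0296 0.049 ] -> [-0.0026 -0.0066  0.0065] -0.0
s 17
 cover 129 [ 0.0778 -0.035   0.1566]
t 56
 cover 9 [ 0.0737 -0.0826  0.1542]
tcp in box [-0.017  -0.0026  0.0516]
```

View pics/end.png

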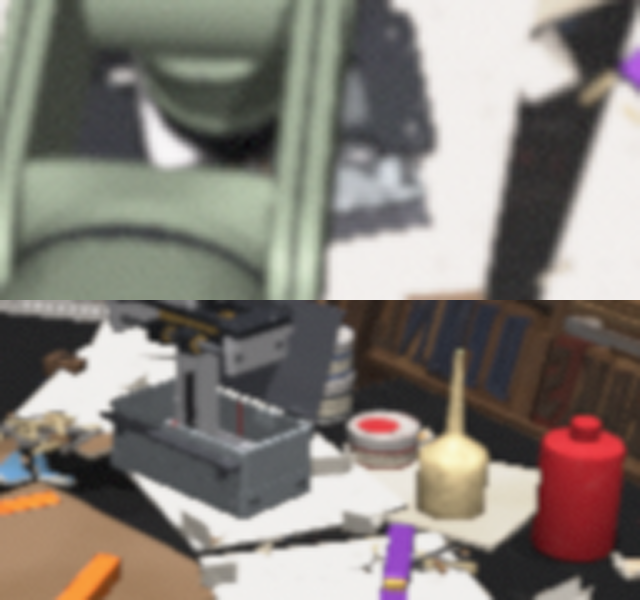

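The gripper holds the knob with the cover still open. Travel is about 15 mm by both position and force, so I'm adding 3 mm.

Call:
arm_command --pt "0 -0.005 0 0 1" --pt "0 -0.008 0 0 1" --pt "0 -0.008 0 0 1" --pt "0 -0.008 0 0 1" --pt "0 -0.008 0 0 1" --pt "0 -0.008 0 0 1"

```text
t: 17.35
eef_pos: [0.6287, 0.0299, 0.0516]
eef_rot: [0.996, 0.084, 0.001, 0.002]
force: [0.1, -8.2, 4.2]
grip_width: 0.0137
finger_force: 50.0
```

Run:
```python
from kn import *
Rb=np.array([[np.cos(BY),-np.sin(BY),0],[np.sin(BY),np.cos(BY),0],[0,0,1]])
F=[];P=[]
for i in range(6):
    im,w=cloud('scene'); s=read_state(); F.append(np.array(s['force'])@Rb); P.append((np.array(s['eef_pos'])-BX)@Rb)
print(np.mean(F,0),np.mean(P,0),np.ptp(P,axis=0),s['finger_force'],s['grip_width'])
```

```text
[-1.0385 -7.7927  3.2068] [-0.017   0.0002  0.0516] [0. 0. 0.] 50.00846028327942 0.013596462236379133
```

```bash
python3 -c "
from h import *
print(hand_in())"
```

```text
the job is handed in; nothing more can be done
None
```

I handed the job in at about 17.7 s: the blade levered the cover open to about 1.9 rad, the knife was laid flat on the bench at its starting spot, and the gripper holds the shutter at about 17 of 36 mm; the hand-in returned no verdict.

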